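Bring the jar round on the sorting turntable and pack it

TASK

Turn the sorting turntable with a fingertip on the open rim of its disc, pressing only lightly so that it does not tip or creep, until the tall screw-cap jar stands squarely at the front, towards the robot, on the centre line of the mat, without touching what stands on it. Let the disc come to rest with the jar there, then lift the jar off and set it down gently, upright, in the free end of the cardboard tray, leaving the other goods and the jar already packed undisturbed.

Things in the scene. Friction and masses are not known exactly. Their poses are not given: they have to be found in the camera images.
- mat: black rubber anti-slip mat, 440 x 260 x 3 mm, lying fixed on the table; origin at the centre of its underside, under the middle of the turntable; its own -x axis points to the front, towards the robot (within 0.2 rad); a strip of it shows in front of the turntable
- mat_front (a point): middle of the mat's short front edge, 220 mm in front of the mat's centre, on its top face
- turntable: foot of the turntable: black plate 280 mm across, loose on the mat on four rubber feet in a 170 mm square; one foot has lost its pad and is 3.5 mm short, so it all rocks: under a finger the rim lies from level to 5 mm lower, changing on the way round. Origin at the centre of its underside, z up along the axis. 3.5 kg with its goods; tips when the rim is pressed down with about 30 N
- disc_top (a point): centre of the top face of the round plywood disc, 380 mm across and 16 mm thick, flat, with no lip or handle; 46 mm above the turntable's underside. The goods stand in a ring of 102 mm radius about this point, a quarter turn apart, each within about 8 mm of its place, so that the outer 35 mm of the disc and the four gaps between the goods are free
- disc (a joint): angle the disc has turned on its foot since the start, rad, positive anticlockwise from above; turns more than a full turn either way, drags with about 0.45 N m and stops by itself when let go; a fingertip pressed down on the rim with 8 to 12 N carries it round by friction
- jar_center (a point): centre (half-way up) of the jar to be packed: round amber glass jar with steel screw cap, 62 mm across, 110 mm tall, cap the top 18 mm, about 0.4 kg, standing loose on the disc; the only jar on it
- tin_center (a point): centre of a low food tin on the disc, 74 mm across, 66 mm tall; leave alone
- packet_center (a point): centre of an upright cardboard tea packet on the disc, 50 x 72 mm, 64 mm tall; leave alone
- tub_center (a point): centre of a low lidded tub on the disc, 84 mm across, 56 mm tall; leave alone
- tray: open cardboard tray, 190 (its x) x 260 (its y) x 55 mm tall, walls and floor 5 mm thick, fixed on the table; origin at the centre of its underside; its +y end holds the packed jar, its -y end is free
- packed_center (a point): centre (half-way up) of the jar already packed in the tray, same make as the jar on the disc; leave alone

How it is judged:
By the outcome, as a careful person would: the job done as asked, in the order asked, and still so for the second after the job is handed in, with the robot touching nothing.
It also fails if it takes over 72 s, if anything falls off the work surface, if the arm or the gripper's body presses on something with over 40 N, if the wrist force passes 120 N, or if a joint passes its speed limit or range.

ROBOT

A 6-joint arm with a two-finger parallel gripper is mounted at the origin on the work surface. World frame = base frame: x ahead of the robot, y to its left, z up, the work surface at z = 0. Lengths are in m, angles in rad, forces in N, time in s.
With the tool pointing down it reaches from about 0.3 to 0.775 m from the base axis. Payload 14.6 kg.
Tool frame: the origin (TCP) lies at the very end of the fingers, on their centre line; the grasp point (between the pads) lies 19 mm behind it; z points along the fingers, y is the direction in which the jaws open and shut (so a half turn about z gives the same grasp; the last joint's range is limited). The gripper opens to 94 mm and grips with 3 to 60 N. Pads are 16 mm wide; open, the fingers measure 119 mm over their backs; the gripper's body (75 mm by 177 mm) begins 78 mm behind the grasp point.
Start: joints at [1.271, 0.3, 1.521, -0, 1.321, -0.067], TCP at [0.127, 0.535, 0.205] pointing down, gripper open.
Joint ranges: [-3.03, 3.03], [-0.79, 2.21], [0.23, 2.52], [-1.04, 4.18], [0, 3.07], [-2.55, 2.55]. Speed limits (rad/s): [2.22, 2.22, 2.57, 3.14, 3.14, 3.14].

INTERFACE

Orientations are given as [roll, pitch, yaw] about the fixed x, y, z axes, in that order (R = Rz(yaw) Ry(pitch) Rx(roll)).
In Python, from station import ctrl, eyes gives the robot as it stands.
- The arm moves only by the tool jog_arm, never from a script. Its argument "moves" is a list of rows, each a list of 3 entries, a list of its own where there are three numbers: the shift along the world's x, y, z in mm, then the turn, a rotation vector about the world's x, y, z in units of 5 degrees (1.0 is 5 degrees), then the finger opening in mm, from 0 to 94. In form: [[[tx, ty, tz], [wx, wy, wz], jaw], ...]. A call has 1 to 5 rows; each row is the pose to reach, as a shift and turn from the pose commanded when the call began; what a row does not reach only later rows make up. A row lasts 1/12 s, in which the tool goes at most 41.7 mm and 7.16 degrees, less where a joint would pass 70% of its speed; a pose out of reach is approached as far as the arm can. A call with a gripper value outside its range is refused whole. The fingers move at their own pace and stop on an object; "squeeze" is the grip in N (left out, the last holds). Time passes only in rows, so rows that repeat a pose let the fingers close. It gives the time, the measured TCP pose, the force and the opening at its end, in the units of the state.
- ctrl.get_obs(): the state, without advancing time (a new reading comes with each control period).
- eyes.camera(name): name is "scene" or "top" or "wrist"; returns a dict with "frame" (400x640x3 uint8, red, green, blue), "vertical_fov" (degrees; the focal length in pixels is half the picture's height over the tangent of half this angle, whatever the lens; pixels are square), "cx", "cy" (the principal point, pixels), "k1" (the pictures are not rectified: a ray, as slopes to the right and down, at radius r is drawn at 1 + k1 r^2 times it, then the intrinsics apply), "eye" and "attitude" of the camera in the world; the wrist camera has in their place "hand_eye" (4x4, takes a point from camera to tool coordinates, whose origin is the TCP and whose axes are the flange's). Camera axes: x right, y down, z forward; pixel columns grow to the right and rows downward; lengths in m; the calibration is good to about 2 mm. A picture is of the moment at which its call begins: read the wrist's pose just before it. There is no depth.
- ctrl.hand_in(): hands the job in, once; it reports no verdict.
The state is a dict: "time_s": time; "qpos": joint angles; "joint_vel": joint speeds; "tau": joint torques, N m; "ee_pos": TCP position; "eef_rot": TCP orientation; "force": force on the tool from outside, world axes, zero at the start; "moment": the same for the moment, N m; "grip_width": finger opening in m.
Only numpy, scipy, OpenCV 4.12 (cv2) and the standard library are available. Lean on these libraries where they do the work, as an engineer would, in place of code of your own. Each camera call takes 0.05 s, during which the arm holds its last target.

## Working session

There is one attempt and no reset: what is moved stays moved. The work goes in short steps, Python scripts to look and compute and a tool call to move; the robot and the scene stay as the last step left them, time stands still between calls to the robot, and variables do not carry over. Pictures are saved under pics/ and viewed, and the job is handed in when it is done.

Besides the shell and the picture viewer there is one more tool, called after "Emit:" in YAML: its name, and indented under it one key for each argument. jog_arm: Moves the arm, as the interface text tells. Its arguments: {"type":"object","properties":{"moves":{"type":"array","items":{"type":"array"}},"squeeze":{"type":"number"}},"required":["moves"]}

```bash
ls; mkdir -p pics
python3 - <<'E'
from station import ctrl, eyes
import cv2
o=ctrl.get_obs(); print(o)
for n in ("scene","top","wrist"):
    c=eyes.camera(n); cv2.imwrite(f"pics/{n}0.png",c["frame"][:,:,::-1])
    print(n,{k:v for k,v in c.items() if k!="frame"})
E
```

```text
pics
{'time_s': 0.0, 'qpos': array([ 1.27137405e+00,  3.00422464e-01,  1.52157228e+00, -1.25920753e-05,
        1.32069970e+00, -6.65957696e-02]), 'joint_vel': array([ 0.00019265,  0.0002579 , -0.00025422, -0.00036518,  0.00226571,
        0.00087855]), 'tau': array([-1.68480554e-03, -5.31812561e+01, -3.52721214e+01,  7.07562268e-02,
        2.46234139e-02, -1.05894815e-04]), 'ee_pos': array([0.12682807, 0.53491121, 0.20491673]), 'eef_rot': array([-3.14049249e+00, -6.11504311e-05,  2.90876923e+00]), 'force': array([ 0.6638479 ,  0.66567473, -0.07242017]), 'moment': array([0.0020295 , 0.0011904 , 0.00147723]), 'grip_width': 0.09386916662327378}
scene {'vertical_fov': 56.32301748567869, 'cx': 321.396974371226, 'cy': 203.3129976579891, 'k1': -0.06598104629414935, 'eye': array([ 1.10835915, -0.11104964,  0.85562184]), 'attitude': array([-2.52448743,  0.01239961,  1.43185393])}
top {'vertical_fov': 45.34391092072366, 'cx': 319.05265637298237, 'cy': 196.0276577239361, 'k1': -0.14418603345295866, 'eye': array([ 0.40730937, -0.02217598,  1.18355055]), 'attitude': array([-2.98710887, -0.01818535, -1.58495014])}
wrist {'vertical_fov': 71.5702615883206, 'cx': 324.6643458076811, 'cy': 201.3021887931054, 'k1': 0.011290737631860604, 'hand_eye': array([[ 1.29940165e-03, -9.57214706e-01, -2.89375737e-01,
         8.52058539e-02],
       [ 9.99999136e-01,  1.18578408e-03,  5.67948674e-04,
         1.95892476e-05],
       [-2.00511681e-04, -2.89376225e-01,  9.57215420e-01,
        -1.79740760e-01],
       [ 0.00000000e+00,  0.00000000e+00,  0.00000000e+00,
         1.00000000e+00]])}
```

View pics/scene0.png

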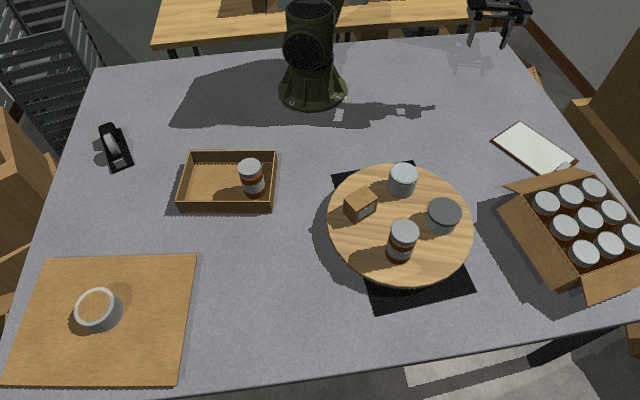

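View pics/top0.png

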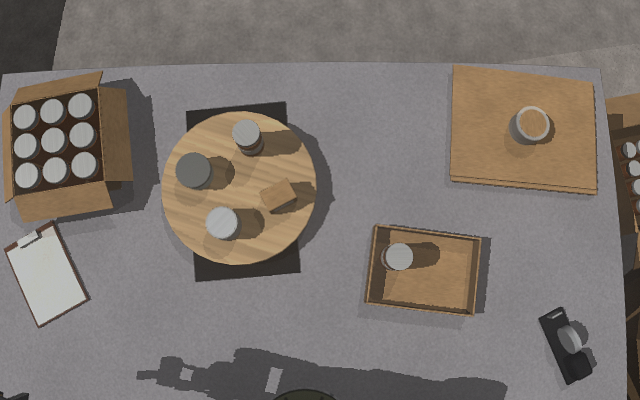

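View pics/wrist0.png

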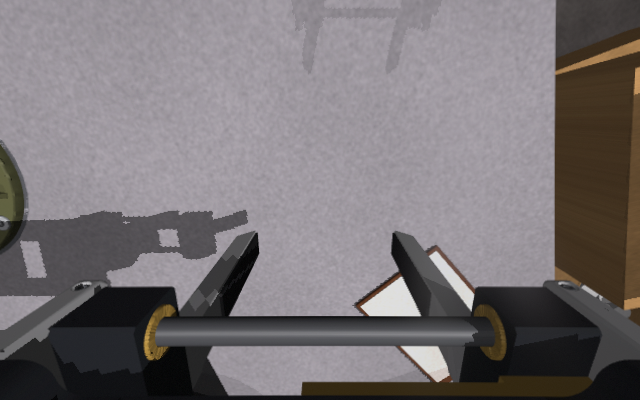

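```bash
cat > h.py <<'E'
import numpy as np, cv2
from scipy.spatial.transform import Rotation as Ro
def cam(c,obs=None):
    H,W=c["frame"].shape[:2]; f=H/2/np.tan(np.radians(c["vertical_fov"])/2)
    if "eye" in c: R=Ro.from_euler("xyz",c["attitude"]).as_matrix(); t=np.array(c["eye"])
    else:
        T=np.eye(4);T[:3,:3]=Ro.from_euler("xyz",obs["eef_rot"]).as_matrix();T[:3,3]=obs["ee_pos"]
        T=T@np.array(c["hand_eye"]);R=T[:3,:3];t=T[:3,3]
    return dict(f=f,cx=c["cx"],cy=c["cy"],k1=c["k1"],R=R,t=t)
def proj(m,P):
    P=np.atleast_2d(P);q=(P-m["t"])@m["R"];s=q[:,:2]/q[:,2:]
    s=s*(1+m["k1"]*(s**2).sum(1,keepdims=True))
    return s*m["f"]+[m["cx"],m["cy"]]
def rays(m,uv):
    d=(np.atleast_2d(uv).astype(float)-[m["cx"],m["cy"]])/m["f"];s=d.copy()
    for _ in range(20): s=d/(1+m["k1"]*(s**2).sum(1,keepdims=True))
    return np.c_[s,np.ones(len(s))]@m["R"].T
def onz(m,uv,z):
    d=rays(m,uv);return m["t"]+d*((z-m["t"][2])/d[:,2])[:,None]
def tri(ms,uvs):
    A=np.zeros((3,3));b=np.zeros(3);
    for m,uv in zip(ms,uvs):
        d=rays(m,uv)[0];d/=np.linalg.norm(d);Q=np.eye(3)-np.outer(d,d);A+=Q;b+=Q@m["t"]
    X=np.linalg.solve(A,b)
    return X,[proj(m,X)[0]-uv for m,uv in zip(ms,uvs)]
def shot(n,name=None,up=None):
    from station import ctrl,eyes
    o=ctrl.get_obs();c=eyes.camera(n)
    if name: cv2.imwrite(f"pics/{name}.png",c["frame"][:,:,::-1])
    return c,cam(c,o),o
E
python3 - <<'E'
from h import *
c,m,o=shot("top","topA");s,ms,_=shot("scene","sceneA")
def crop(f,x0,y0,x1,y1,k,n): cv2.imwrite(n,cv2.resize(f[y0:y1,x0:x1,::-1],None,fx=k,fy=k,interpolation=cv2.INTER_CUBIC))
crop(c["frame"],150,90,340,290,3,"pics/topA_d.png")
crop(c["frame"],355,215,495,325,5,"pics/topA_t.png")
crop(s["frame"],315,145,485,320,3,"pics/scA_d.png")
crop(s["frame"],165,140,285,220,6,"pics/scA_t.png")
E
```

```text
(no output)
```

View pics/topA_d.png

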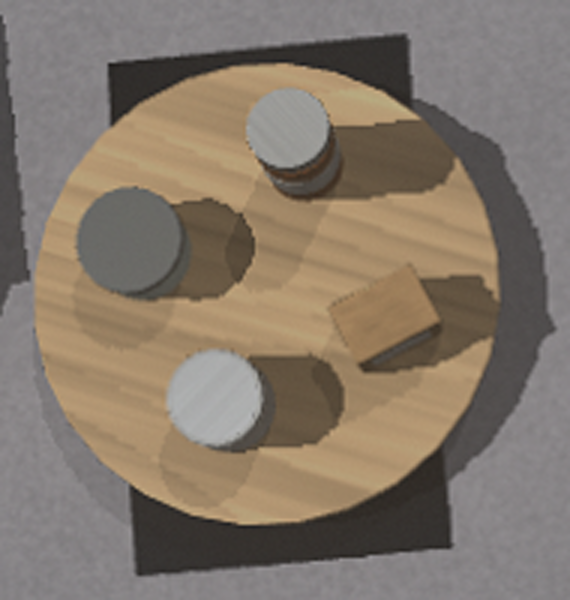

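View pics/topA_t.png

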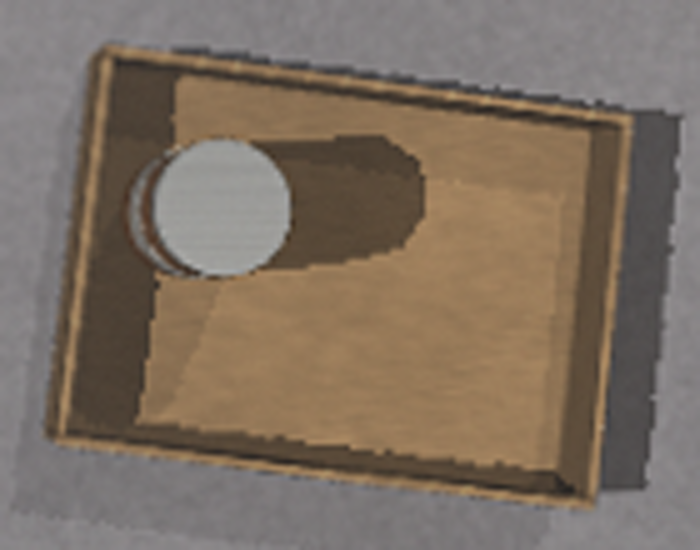

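View pics/scA_d.png

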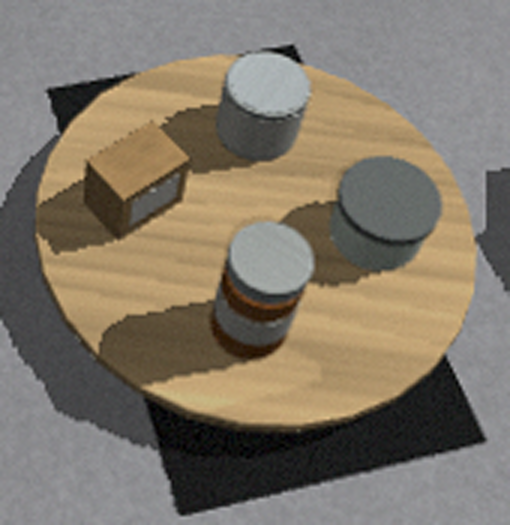

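View pics/scA_t.png

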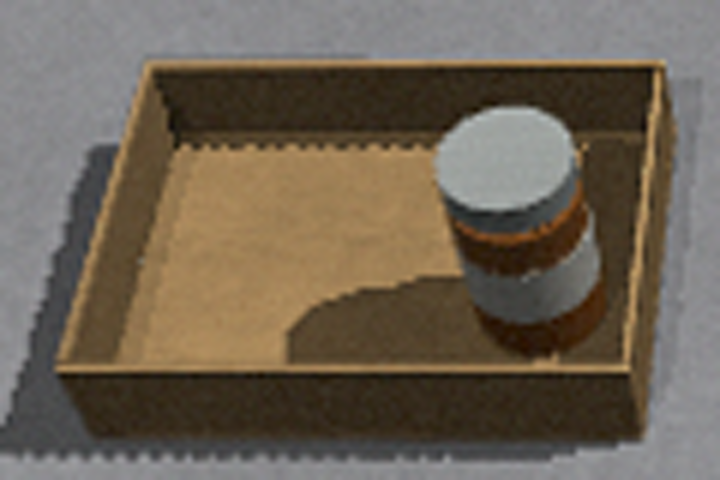

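Run:
```python
from h import *
c,m,o=shot("top");s,ms,_=shot("scene")
def P(x,y,o,k): return np.array([(x+.5)/k-.5+o[0],(y+.5)/k-.5+o[1]])
T=lambda x,y:P(x,y,(150,90),3); S=lambda x,y:P(x,y,(315,145),3)
Tt=lambda x,y:P(x,y,(355,215),5); St=lambda x,y:P(x,y,(165,140),6)
np.set_printoptions(precision=4,suppress=True)
for n,a,b in [("jar",T(289,128),S(271,258)),("tin",T(215,398),S(268,85)),("tub",T(129,240),S(389,198)),("packed",Tt(222,208),St(508,159)),
 ("mat BL",T(108,64),S(485,438)),("mat BR",T(407,35),S(182,515)),("tray1",Tt(100,45),St(632,373)),("tray2",Tt(633,117),St(57,370)),("tray3",Tt(592,508),St(147,62)),("tray4",Tt(47,438),St(665,62))]:
    X,e=tri([m,ms],[a,b]);print(n,X,np.round(e,1).tolist())
mc=onz(m,[T(108,64),T(407,35),T(137,575),T(451,546)],.003);print(mc, mc.mean(0))
f=(mc[2]+mc[3])/2;b=(mc[0]+mc[1])/2;d=f-b;print("len",np.linalg.norm(d),np.linalg.norm(mc[0]-mc[1]),"front",f,"dirang",np.degrees(np.arctan2(d[1],d[0])))
# disc: rim points fit circle at z
pts=[T(34,293),T(497,293),T(265,62),T(265,524)]
for z in (.046,.049,.052):
    q=onz(m,pts,z)[:,:2];A=np.c_[2*q,np.ones(4)];x=np.linalg.lstsq(A,(q**2).sum(1),rcond=None)[0];print(z,x[:2],np.sqrt(x[2]+x[:2]@x[:2]))
```

```text
jar [0.7134 0.119  0.1536] [[-0.6, -0.1], [-0.6, 0.0]]
tin [0.5171 0.1787 0.1076] [[-0.4, -0.1], [-0.4, 0.0]]
tub [0.6415 0.2493 0.0987] [[-0.1, -0.0], [-0.1, 0.0]]
packed [ 0.4354 -0.2205  0.1106] [[-0.5, -0.0], [-0.5, -0.0]]
mat BL [0.8189 0.2977 0.0013] [[-0.1, -0.0], [-0.1, 0.0]]
mat BR [ 0.842   0.0399 -0.0013] [[-0.8, -0.2], [-0.9, 0.0]]
tray1 [ 0.5155 -0.1767  0.0499] [[-0.1, -0.0], [-0.1, -0.0]]
tray2 [ 0.4761 -0.4351  0.0511] [[-0.5, 0.0], [-0.5, -0.0]]
tray3 [ 0.2905 -0.4061  0.0522] [[-0.2, 0.0], [-0.2, -0.0]]
tray4 [ 0.331  -0.148   0.0517] [[0.6, 0.0], [0.5, 0.0]]
[[0.8182 0.297  0.003 ]
 [0.8399 0.0375 0.003 ]
 [0.3826 0.2602 0.003 ]
 [0.4044 0.003  0.003 ]] [0.6113 0.1494 0.003 ]
len 0.4370451570465025 0.26034225541258516 front [0.3935 0.1316 0.003 ] dirang -175.3132594047565
0.046 [0.6127 0.1513] 0.18890358394169907
0.049 [0.6121 0.1509] 0.18840539882633506
0.052 [0.6116 0.1504] 0.18790721371097172
```

Emit:
jog_arm:
  moves:
    - [[37,-41,0],[0,0,-0.8],0]
    - [[74,-82,0],[0,0,-1.7],0]
    - [[100,-112,0],[0,0,-2.5],0]
    - [[126,-140,0],[0,0,-3],0]
    - [[152,-170,0],[0,0,-4],0]
  squeeze: 10

```text
time_s: 0.77
ee_pos: [0.2666, 0.3783, 0.2055]
eef_rot: [3.141, 0.0, 2.559]
force: [1.3, 0.1, -0.7]
grip_width: 0.0641
```

Emit:
jog_arm:
  moves:
    - [[27,-30,0],[0,0,-0.8],0]
    - [[54,-60,0],[0,0,-1.6],0]
    - [[81,-90,0],[0,0,-2.4],0]
    - [[108,-120,0],[0,0,-3.2],0]
    - [[135,-150,0],[0,0,-4],0]

```text
time_s: 1.18
ee_pos: [0.4018, 0.2282, 0.2057]
eef_rot: [3.141, 0.0, 2.207]
force: [0.2, 0.6, 0.7]
grip_width: 0.0308
```

Emit:
jog_arm:
  moves:
    - [[27,-30,0],[0,0,-0.5],0]
    - [[54,-60,0],[0,0,-1],0]
    - [[81,-90,0],[0,0,-1.5],0]
    - [[108,-120,0],[0,0,-2],0]
    - [[135,-150,0],[0,0,-2.1],0]

```text
time_s: 1.6
ee_pos: [0.5369, 0.0781, 0.2055]
eef_rot: [3.141, 0.0, 2.025]
force: [0.1, 0.5, 0.9]
grip_width: 0.0008
```

Emit:
jog_arm:
  moves:
    - [[27,-30,-15],[0,0,0],0]
    - [[54,-60,-35],[0,0,0],0]
    - [[78,-88,-60],[0,0,0],0]
    - [[78,-88,-80],[0,0,0],0]
    - [[78,-88,-90],[0,0,0],0]

```text
time_s: 2.02
ee_pos: [0.6133, -0.0098, 0.1116]
eef_rot: [-3.138, -0.002, 2.025]
force: [-0.6, 0.4, 0.4]
grip_width: 0.0008
```

Run:
```python
from h import *
np.set_printoptions(precision=4,suppress=True)
c,m,o=shot("top","t1");w,mw,o=shot("wrist","w1")
from station import ctrl;print(ctrl.get_obs())
```

```text
{'time_s': 2.1167, 'qpos': array([-0.0724,  0.5244,  1.427 ,  0.0001,  1.1941, -0.5289]), 'joint_vel': array([ 0.0207, -0.058 , -0.0339,  0.0013,  0.0301,  0.0012]), 'tau': array([ -1.7092, -60.9122, -32.7056,  -0.0042,  -0.5236,  -0.0621]), 'ee_pos': array([ 0.6127, -0.0077,  0.1136]), 'eef_rot': array([-3.1382, -0.0021,  2.0272]), 'force': array([-0.1789, -0.2794,  0.2601]), 'moment': array([-0.0411,  0.0655, -0.0177]), 'grip_width': 0.00037940194686313165}
```

View pics/t1.png

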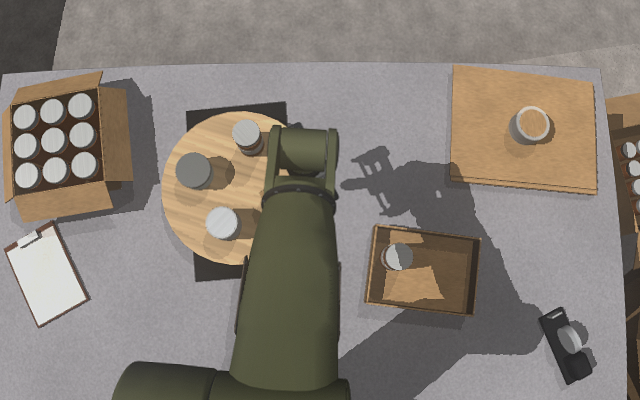

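View pics/w1.png

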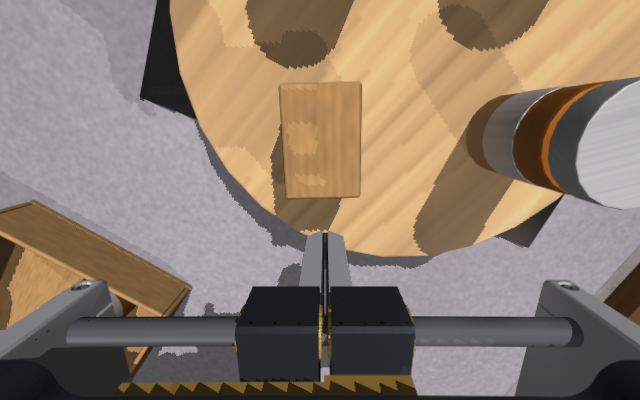

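Emit:
jog_arm:
  moves:
    - [[7,-8,-5],[0,0,0],0]
    - [[14,-15,-15],[0,0,0],0]
    - [[14,-15,-28],[0,0,0],0]
    - [[14,-15,-40],[0,0,0],0]
    - [[14,-15,-44],[0,0,0],0]

```text
time_s: 2.53
ee_pos: [0.6269, -0.0224, 0.0697]
eef_rot: [-3.14, -0.001, 2.028]
force: [-0.4, -0.3, -1.1]
grip_width: 0.0007
```

Run:
```python
from h import *
np.set_printoptions(precision=4,suppress=True)
w,mw,o=shot("wrist","w2")
print(o["time_s"],o["ee_pos"],o["force"])
```

```text
2.5333 [ 0.6269 -0.0224  0.0697] [-0.3701 -0.2633 -1.0818]
```

View pics/w2.png

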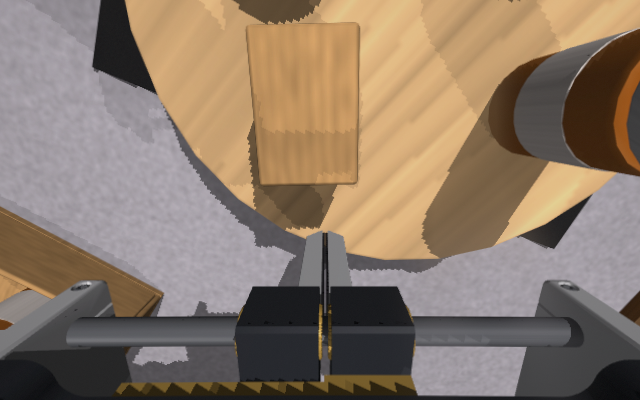

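Run:
```python
from h import *
w,mw,o=shot("wrist")
f=w["frame"].copy()
for z,col in ((.049,(255,0,0)),(.046,(0,0,255))):
    a=np.radians(np.arange(0,360,2.)); P=np.c_[.612+.19*np.cos(a),.1505+.19*np.sin(a),0*a+z]
    q=(P-mw["t"])@mw["R"]
    for p in proj(mw,P)[q[:,2]>.03]:
        if 0<=p[0]<640 and 0<=p[1]<400: cv2.circle(f,tuple(int(round(v)) for v in p),1,col,-1)
P=[.627,-.0225,.049];cv2.circle(f,tuple(int(v) for v in proj(mw,P)[0]),4,(0,255,0),1)
cv2.imwrite("pics/w2o.png",f[:,:,::-1])
```

```text
(no output)
```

View pics/w2o.png

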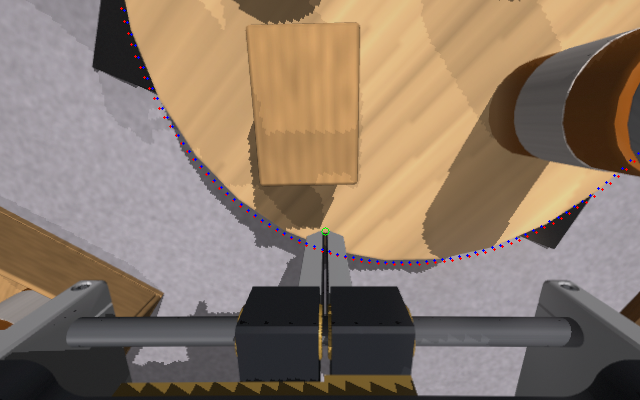

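Emit:
jog_arm:
  moves:
    - [[0,0,-6],[0,0,0],0]
    - [[0,0,-11],[0,0,0],0]
    - [[0,0,-15],[0,0,0],0]
    - [[0,0,-17],[0,0,0],0]
    - [[0,0,-18],[0,0,0],0]

```text
time_s: 3.05
ee_pos: [0.6277, -0.023, 0.0531]
eef_rot: [-3.141, -0.0, 2.027]
force: [-0.5, -0.8, -0.9]
grip_width: 0.0005
```

Emit:
jog_arm:
  moves:
    - [[0,0,-1],[0,0,0],0]
    - [[0,0,-2],[0,0,0],0]
    - [[0,0,-3],[0,0,0],0]

```text
time_s: 3.3
ee_pos: [0.628, -0.0231, 0.0505]
eef_rot: [3.141, 0.0, 2.027]
force: [-0.3, -0.5, 0.8]
grip_width: 0.0007
```

Emit:
jog_arm:
  moves:
    - [[0,0,-0.7],[0,0,0],0]
    - [[0,0,-1.4],[0,0,0],0]

```text
time_s: 3.47
ee_pos: [0.6279, -0.0231, 0.0492]
eef_rot: [3.141, 0.0, 2.027]
force: [-3.5, 0.2, 9.9]
grip_width: 0.0004
```

Emit:
jog_arm:
  moves:
    - [[0,0,0],[0,0,0],0]

```text
time_s: 3.55
ee_pos: [0.6279, -0.0231, 0.0493]
eef_rot: [3.141, 0.0, 2.027]
force: [-0.0, -0.1, 2.6]
grip_width: 0.0003
```

Emit:
jog_arm:
  moves:
    - [[0,0,-0.4],[0,0,0],0]
    - [[0,0,-0.4],[0,0,0],0]

```text
time_s: 3.72
ee_pos: [0.6281, -0.0231, 0.0493]
eef_rot: [3.141, 0.0, 2.027]
force: [-1.6, 0.1, 5.0]
grip_width: 0.0004
```

Emit:
jog_arm:
  moves:
    - [[0,0,-0.7],[0,0,0],0]
    - [[0,0,-0.7],[0,0,0],0]

```text
time_s: 3.88
ee_pos: [0.6285, -0.023, 0.0492]
eef_rot: [3.14, 0.001, 2.027]
force: [-1.9, 0.8, 9.6]
grip_width: 0.0002
```

Run:
```python
import numpy as np
r=173.5;th0=-85
def p(t): t=np.radians(t);return r*np.array([np.cos(t),np.sin(t)])
for k in range(0,33):
    t=th0-5*k; print(k,t,np.round(p(t)-p(th0),1), end=' | ' if k%3<2 else '\n')
print()
t=th0
print("1.2deg rows",[np.round(p(t-1.2*i)-p(t),1).tolist() for i in range(1,6)])
```

```text
0 -85 [0. 0.] | 1 -90 [-15.1  -0.7] | 2 -95 [-30.2   0. ]
3 -100 [-45.2   2. ] | 4 -105 [-60.    5.3] | 5 -110 [-74.5   9.8]
6 -115 [-88.4  15.6] | 7 -120 [-101.9   22.6] | 8 -125 [-114.6   30.7]
9 -130 [-126.6   39.9] | 10 -135 [-137.8   50.2] | 11 -140 [-148.    61.3]
12 -145 [-157.2   73.3] | 13 -150 [-165.4   86.1] | 14 -155 [-172.4   99.5]
15 -160 [-178.2  113.5] | 16 -165 [-182.7  127.9] | 17 -170 [-186.   142.7]
18 -175 [-188.   157.7] | 19 -180 [-188.6  172.8] | 20 -185 [-188.  188.]
21 -190 [-186.  203.] | 22 -195 [-182.7  217.7] | 23 -200 [-178.2  232.2]
24 -205 [-172.4  246.2] | 25 -210 [-165.4  259.6] | 26 -215 [-157.2  272.4]
27 -220 [-148.   284.4] | 28 -225 [-137.8  295.5] | 29 -230 [-126.6  305.7]
30 -235 [-114.6  315. ] | 31 -240 [-101.9  323.1] | 32 -245 [-88.4 330.1]

1.2deg rows [[-3.6, -0.3], [-7.3, -0.5], [-10.9, -0.6], [-14.5, -0.7], [-18.1, -0.6]]
```

Emit:
jog_arm:
  moves:
    - [[-3.6,-0.3,0],[0,0,0],0]
    - [[-7.2,-0.5,0],[0,0,0],0]
    - [[-10.9,-0.6,0],[0,0,0],0]

```text
time_s: 4.13
ee_pos: [0.6181, -0.0237, 0.0493]
eef_rot: [3.138, 0.002, 2.027]
force: [3.2, -0.0, 8.2]
grip_width: 0.0007
```

Emit:
jog_arm:
  moves:
    - [[-4,0,-0.1],[0,0,0],0]
    - [[-8,0,-0.2],[0,0,0],0]
    - [[-12,0.2,-0.3],[0,0,0],0]
    - [[-16,0.4,-0.3],[0,0,0],0]
    - [[-19.3,0.6,-0.3],[0,0,0],0]

```text
time_s: 4.55
ee_pos: [0.5989, -0.0232, 0.0492]
eef_rot: [3.138, 0.002, 2.027]
force: [2.4, 0.1, 9.8]
grip_width: 0.0005
```

Run:
```python
from h import *
shot("scene","s3")
```

```text
(no output)
```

View pics/s3.png

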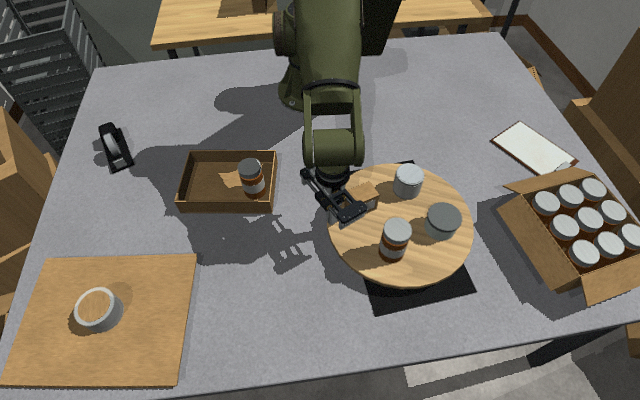

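Run:
```python
import numpy as np
r=173.5
def p(t): t=np.radians(t);return r*np.array([np.cos(t),np.sin(t)])
for t in range(-95,-255,-10): print(t,[np.round(p(t-2*i)-p(t),1).tolist() for i in range(1,6)])
```

```text
-95 [[-6.0, 0.6], [-12.0, 1.5], [-18.0, 2.5], [-23.9, 3.8], [-29.8, 5.3]]
-105 [[-5.8, 1.7], [-11.6, 3.5], [-17.3, 5.6], [-22.9, 7.9], [-28.4, 10.3]]
-115 [[-5.4, 2.7], [-10.8, 5.5], [-16.0, 8.5], [-21.2, 11.7], [-26.2, 15.1]]
-125 [[-4.9, 3.6], [-9.7, 7.3], [-14.3, 11.2], [-18.8, 15.2], [-23.2, 19.4]]
-135 [[-4.2, 4.4], [-8.3, 8.9], [-12.2, 13.5], [-15.9, 18.3], [-19.4, 23.2]]
-145 [[-3.4, 5.0], [-6.6, 10.2], [-9.6, 15.4], [-12.5, 20.7], [-15.1, 26.2]]
-155 [[-2.5, 5.5], [-4.7, 11.1], [-6.8, 16.8], [-8.7, 22.6], [-10.3, 28.4]]
-165 [[-1.5, 5.9], [-2.7, 11.8], [-3.8, 17.8], [-4.6, 23.8], [-5.3, 29.8]]
-175 [[-0.4, 6.0], [-0.6, 12.1], [-0.6, 18.1], [-0.4, 24.2], [0.0, 30.2]]
-185 [[0.6, 6.0], [1.5, 12.0], [2.5, 18.0], [3.8, 23.9], [5.3, 29.8]]
-195 [[1.7, 5.8], [3.5, 11.6], [5.6, 17.3], [7.9, 22.9], [10.3, 28.4]]
-205 [[2.7, 5.4], [5.5, 10.8], [8.5, 16.0], [11.7, 21.2], [15.1, 26.2]]
-215 [[3.6, 4.9], [7.3, 9.7], [11.2, 14.3], [15.2, 18.8], [19.4, 23.2]]
-225 [[4.4, 4.2], [8.9, 8.3], [13.5, 12.2], [18.3, 15.9], [23.2, 19.4]]
-235 [[5.0, 3.4], [10.2, 6.6], [15.4, 9.6], [20.7, 12.5], [26.2, 15.1]]
-245 [[5.5, 2.5], [11.1, 4.7], [16.8, 6.8], [22.6, 8.7], [28.4, 10.3]]
```

Emit:
jog_arm:
  moves:
    - [[-6,0.6,0],[0,0,0],0]
    - [[-12,1.5,0],[0,0,0],0]
    - [[-18,2.5,0],[0,0,0],0]
    - [[-24,3.8,0],[0,0,0],0]
    - [[-29.8,5.2,0],[0,0,0],0]

```text
time_s: 5.02
ee_pos: [0.569, -0.0181, 0.0492]
eef_rot: [3.138, 0.002, 2.027]
force: [2.4, -0.7, 9.8]
grip_width: 0.0006
```

Emit:
jog_arm:
  moves:
    - [[-5.8,1.7,0],[0,0,0],0]
    - [[-11.6,3.5,0],[0,0,0],0]
    - [[-17.3,5.6,0],[0,0,0],0]
    - [[-22.9,7.9,0],[0,0,0],0]
    - [[-28.4,10.3,0],[0,0,0],0]

```text
time_s: 5.43
ee_pos: [0.5406, -0.0078, 0.0491]
eef_rot: [3.138, 0.002, 2.027]
force: [1.4, -1.7, 8.2]
grip_width: 0.0007
```

Emit:
jog_arm:
  moves:
    - [[-5.4,2.7,-0.2],[0,0,0],0]
    - [[-10.8,5.5,-0.3],[0,0,0],0]
    - [[-16,8.5,-0.3],[0,0,0],0]
    - [[-21.2,11.7,-0.4],[0,0,0],0]
    - [[-26.2,15.1,-0.4],[0,0,0],0]

```text
time_s: 5.85
ee_pos: [0.514, 0.0073, 0.0482]
eef_rot: [3.139, 0.002, 2.027]
force: [1.4, -1.3, 5.7]
grip_width: 0.0005
```

Emit:
jog_arm:
  moves:
    - [[-4.9,3.6,-0.7],[0,0,0],0]
    - [[-9.7,7.3,-0.9],[0,0,0],0]
    - [[-14.3,11.2,-1.1],[0,0,0],0]

```text
time_s: 6.1
ee_pos: [0.4998, 0.0184, 0.0474]
eef_rot: [3.139, 0.002, 2.027]
force: [0.5, -3.2, 11.3]
grip_width: 0.0004
```

Emit:
jog_arm:
  moves:
    - [[-4.5,4.0,-0.1],[0,0,0],0]
    - [[-8.9,8.2,-0.3],[0,0,0],0]
    - [[-13.1,12.6,-0.4],[0,0,0],0]

```text
time_s: 6.35
ee_pos: [0.4867, 0.031, 0.0469]
eef_rot: [3.139, 0.002, 2.027]
force: [0.7, -2.6, 10.6]
grip_width: 0.0005
```

Emit:
jog_arm:
  moves:
    - [[-4.1,4.5,-0.2],[0,0,0],0]
    - [[-8,9.1,-0.4],[0,0,0],0]
    - [[-11.7,13.9,-0.6],[0,0,0],0]
    - [[-15.2,18.8,-0.7],[0,0,0],0]

```text
time_s: 6.68
ee_pos: [0.4715, 0.05, 0.0463]
eef_rot: [3.139, 0.002, 2.027]
force: [-1.2, -3.6, 12.3]
grip_width: 0.0003
```

Emit:
jog_arm:
  moves:
    - [[-3.4,5.0,0.1],[0,0,0],0]
    - [[-6.6,10.2,0],[0,0,0],0]
    - [[-9.6,15.4,0],[0,0,0],0]
    - [[-12.5,20.7,-0.1],[0,0,0],0]

```text
time_s: 7.02
ee_pos: [0.4587, 0.0708, 0.0459]
eef_rot: [3.14, 0.001, 2.027]
force: [-0.2, -4.1, 10.5]
grip_width: 0.0007
```

Emit:
jog_arm:
  moves:
    - [[-2.6,5.5,-0.1],[0,0,0],0]
    - [[-5.1,11,-0.2],[0,0,0],0]
    - [[-7.3,16.6,-0.2],[0,0,0],0]
    - [[-9.4,22.3,-0.3],[0,0,0],0]

```text
time_s: 7.35
ee_pos: [0.4491, 0.0931, 0.0454]
eef_rot: [3.141, 0.001, 2.027]
force: [-1.6, -3.6, 10.2]
grip_width: 0.0005
```

Emit:
jog_arm:
  moves:
    - [[-1.9,5.8,-0.1],[0,0,0],0]
    - [[-3.5,11.6,-0.2],[0,0,0],0]
    - [[-5,17.5,-0.2],[0,0,0],0]
    - [[-6.2,23.4,-0.3],[0,0,0],0]

```text
time_s: 7.68
ee_pos: [0.4427, 0.1166, 0.045]
eef_rot: [3.141, 0.001, 2.027]
force: [-2.2, -3.6, 10.1]
grip_width: 0.0004
```

Run:
```python
from h import *
shot("scene","s4");shot("wrist","w4")
```

```text
(no output)
```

View pics/s4.png

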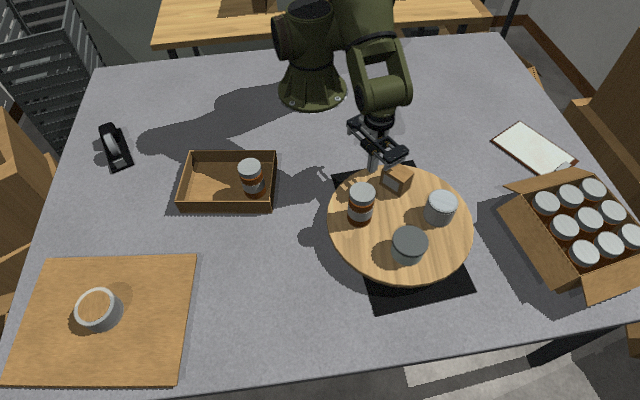

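View pics/w4.png

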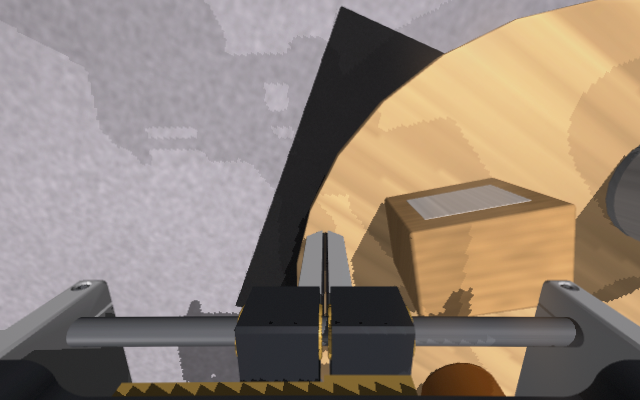

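Emit:
jog_arm:
  moves:
    - [[-1.1,6,0],[0,0,0],0]
    - [[-1.9,12,-0.1],[0,0,0],0]
    - [[-2.6,18,-0.1],[0,0,0],0]
    - [[-3,24,-0.2],[0,0,0],0]

```text
time_s: 8.12
ee_pos: [0.4397, 0.1406, 0.0447]
eef_rot: [3.141, 0.0, 2.027]
force: [-3.2, -3.3, 9.9]
grip_width: 0.0004
```

Emit:
jog_arm:
  moves:
    - [[-0.2,6.1,0],[0,0,0],0]
    - [[-0.2,12.1,0],[0,0,0],0]
    - [[0,18.2,-0.1],[0,0,0],0]
    - [[0.4,24.2,-0.1],[0,0,0],0]
    - [[1,30.2,-0.1],[0,0,0],0]

```text
time_s: 8.53
ee_pos: [0.4406, 0.1709, 0.0445]
eef_rot: [3.142, 0.0, 2.027]
force: [-3.1, -2.1, 8.5]
grip_width: 0.0005
```

Emit:
jog_arm:
  moves:
    - [[0.9,6,-0.1],[0,0,0],0]
    - [[1.9,12,-0.2],[0,0,0],0]
    - [[3.2,17.9,-0.2],[0,0,0],0]
    - [[4.7,23.8,-0.2],[0,0,0],0]
    - [[6.4,29.6,-0.2],[0,0,0],0]

```text
time_s: 8.95
ee_pos: [0.4469, 0.2006, 0.0444]
eef_rot: [-3.142, 0.0, 2.027]
force: [-4.1, -2.1, 8.9]
grip_width: 0.0005
```

Emit:
jog_arm:
  moves:
    - [[1.8,5.8,0],[0,0,0],0]
    - [[3.9,11.5,0],[0,0,0],0]
    - [[6.2,17.1,0],[0,0,0],0]
    - [[8.6,22.6,0],[0,0,0],0]
    - [[11.3,28,0],[0,0,0],0]

```text
time_s: 9.37
ee_pos: [0.4584, 0.2287, 0.0445]
eef_rot: [3.141, -0.0, 2.027]
force: [-3.8, -1.5, 9.4]
grip_width: 0.0008
```

Emit:
jog_arm:
  moves:
    - [[2.8,5.4,0],[0,0,0],0]
    - [[5.8,10.6,0],[0,0,0],0]
    - [[9,15.8,0],[0,0,0],0]
    - [[12.4,20.8,0],[0,0,0],0]
    - [[16,25.7,0],[0,0,0],0]

```text
time_s: 9.78
ee_pos: [0.4745, 0.2545, 0.0447]
eef_rot: [3.141, -0.0, 2.027]
force: [-3.5, -0.5, 11.5]
grip_width: 0.0004
```

Emit:
jog_arm:
  moves:
    - [[3.7,4.8,0.3],[0,0,0],0]
    - [[7.6,9.4,0.4],[0,0,0],0]
    - [[11.6,13.9,0.5],[0,0,0],0]
    - [[15.8,18.3,0.6],[0,0,0],0]

```text
time_s: 10.12
ee_pos: [0.4903, 0.2727, 0.0451]
eef_rot: [3.141, -0.0, 2.027]
force: [-2.5, -1.4, 6.5]
grip_width: 0.0005
```

Emit:
jog_arm:
  moves:
    - [[2,2,-0.3],[0,0,0],0]
    - [[4.4,4.2,-0.3],[0,0,0],0]
    - [[8.9,8.3,-0.1],[0,0,0],0]

```text
time_s: 10.37
ee_pos: [0.4991, 0.2809, 0.0452]
eef_rot: [3.141, -0.0, 2.027]
force: [-3.1, -0.7, 7.9]
grip_width: 0.0004
```

```bash
cat > look.py <<'E'
import sys
from h import *
n=sys.argv[1]
c,m,o=shot("top","t"+n);s,ms,o=shot("scene","s"+n)
a=cv2.resize(c["frame"][90:290,150:340,::-1],None,fx=2.9,fy=2.9,interpolation=cv2.INTER_CUBIC)
cv2.imwrite(f"pics/t{n}c.png",a)
cv2.imwrite(f"pics/s{n}c.png",cv2.resize(s["frame"][145:320,315:485,::-1],None,fx=3,fy=3,interpolation=cv2.INTER_CUBIC))
E
python3 look.py 5
```

```text
(no output)
```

View pics/t5.png

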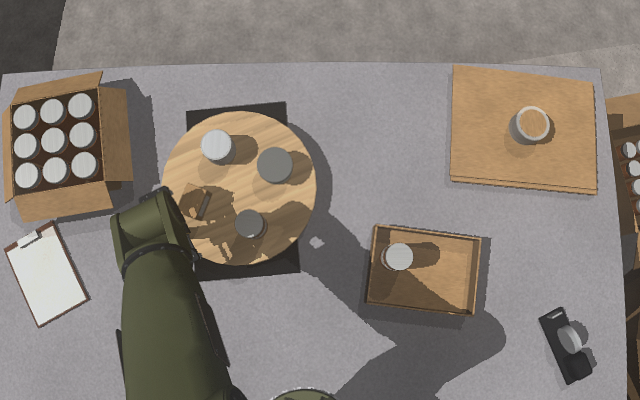

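View pics/s5c.png

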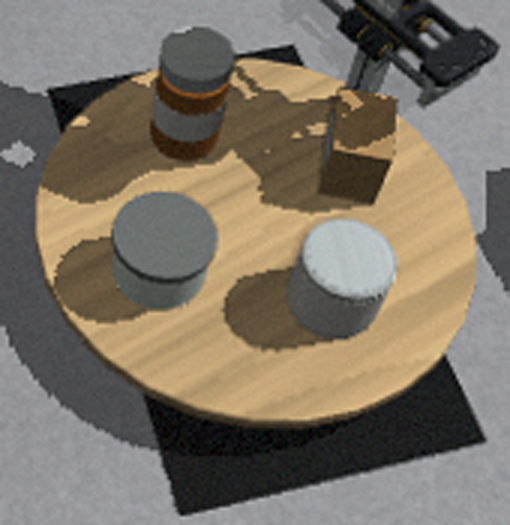

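View pics/t5c.png

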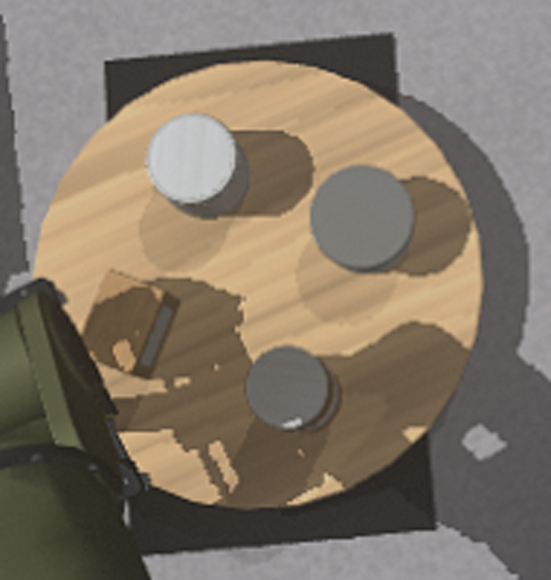

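```bash
cat > jar.py <<'E'
import sys
from h import *
from station import eyes
np.set_printoptions(precision=4,suppress=True)
v=list(map(float,sys.argv[1:]))
m=cam(eyes.camera("top"));ms=cam(eyes.camera("scene"))
P=lambda x,y,o,k: np.array([(x+.5)/k-.5+o[0],(y+.5)/k-.5+o[1]])
a=P(v[0],v[1],(150,90),2.9);b=P(v[2],v[3],(315,145),3)
X,e=tri([m,ms],[a,b]);print(X,e)
for z in (.153,.156): 
    Y=onz(m,a,z)[0];d=Y[:2]-[.6117,.15];print(Y,np.hypot(*d),np.degrees(np.arctan2(d[1],d[0])))
d=X[:2]-[.6117,.15];print("tri",np.hypot(*d),np.degrees(np.arctan2(d[1],d[0])))
E
python3 jar.py 288 388 197 60
```

```text
[0.5105 0.1119 0.144 ] [array([-0.7592, -0.1529]), array([-0.673 ,  0.0377])]
[0.5092 0.1091 0.153 ] 0.11031335925018024 -158.2527480871939
[0.5089 0.1087 0.156 ] 0.1107308550199642 -158.12593060400647
tri 0.10813925623545302 -159.39241498633947
```

Emit:
jog_arm:
  moves:
    - [[4.6,3.9,0],[0,0,0],0]
    - [[9.4,7.6,0.1],[0,0,0],0]
    - [[14.3,11.1,0.2],[0,0,0],0]
    - [[19.3,14.5,0.3],[0,0,0],0]
    - [[24.5,17.7,0.4],[0,0,0],0]

```text
time_s: 10.98
ee_pos: [0.5239, 0.2988, 0.0457]
eef_rot: [3.14, -0.0, 2.027]
force: [-3.0, -0.5, 8.8]
grip_width: 0.0004
```

```bash
python3 look.py 6
```

```text
(no output)
```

View pics/t6c.png

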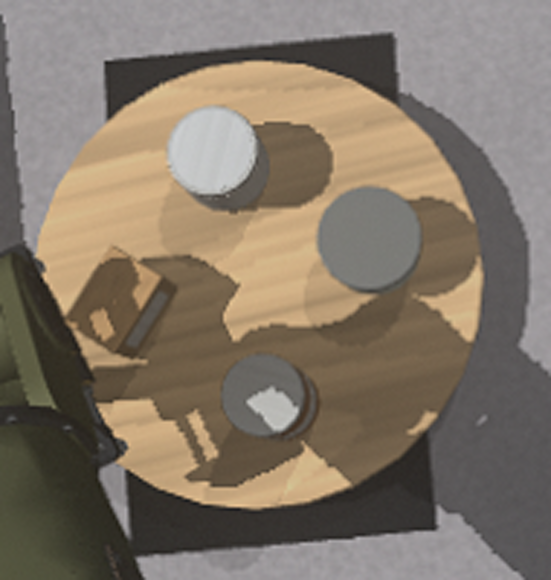

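View pics/s6c.png

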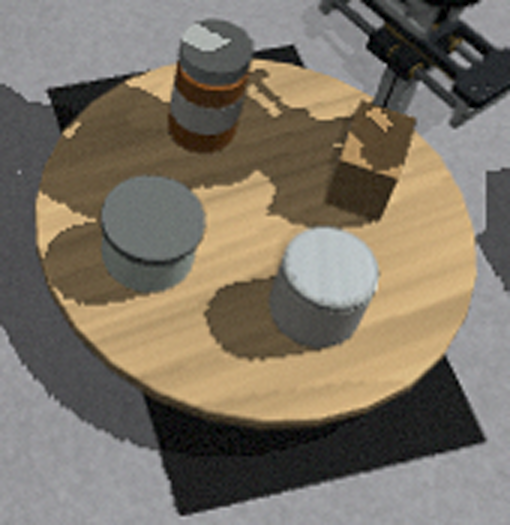

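```bash
python3 jar.py 263 395 214 52
cat > over.py <<'E'
# overlay jar model at angle on line; args: x y z0 tag
import sys
from h import *
from station import eyes
x,y,z0=map(float,sys.argv[1:4]);n=sys.argv[4]
for nm,(x0,y0,x1,y1),sx in (("top",(150,90,340,290),2.9),("scene",(315,145,485,320),3)):
    c=eyes.camera(nm);m=cam(c);k=4
    a=np.linspace(0,2*np.pi,120)
    px,_=proj(m,[[x,y,z0+.055]])[0],0
    h=60;cx,cy=int(px[0]),int(px[1]);X0=max(0,cx-h);Y0=max(0,cy-h)
    f=cv2.resize(c["frame"][Y0:cy+h,X0:cx+h,::-1],None,fx=k,fy=k,interpolation=cv2.INTER_CUBIC)
    for z,col in ((z0,(255,255,0)),(z0+.11,(0,0,255))):
        q=proj(m,np.c_[x+.031*np.cos(a),y+.031*np.sin(a),0*a+z])
        for u,v in q: cv2.circle(f,(int((u-X0+.5)*k),int((v-Y0+.5)*k)),1,col,-1)
    # mat centre line at z=.003
    for s in np.linspace(0.12,.23,30):
        t=np.radians(-175.3);u,v=proj(m,[[.611+s*np.cos(t),.149+s*np.sin(t),.003]])[0];cv2.circle(f,(int((u-X0+.5)*k),int((v-Y0+.5)*k)),1,(0,255,0),-1)
    cv2.imwrite(f"pics/ov_{nm}_{n}.png",f)
E
```

```text
[0.505  0.1292 0.1452] [array([-0.1332, -0.0275]), array([-0.1176,  0.0076])]
[0.5042 0.1278 0.153 ] 0.10978517979923094 -168.33456967605923
[0.5039 0.1274 0.156 ] 0.11015026010594993 -168.1418202414884
tri 0.10872546957478242 -168.98552714923707
```

Emit:
jog_arm:
  moves:
    - [[5.2,3,0.1],[0,0,0],0]
    - [[10.5,5.9,0.2],[0,0,0],0]
    - [[16,8.5,0.3],[0,0,0],0]
    - [[16,8.5,0.3],[0,0,0],0]

```text
time_s: 11.52
ee_pos: [0.5408, 0.3076, 0.0462]
eef_rot: [3.139, -0.0, 2.027]
force: [1.7, 1.8, 7.9]
grip_width: 0.0004
```

```bash
python3 look.py 7
```

```text
(no output)
```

View pics/t7c.png

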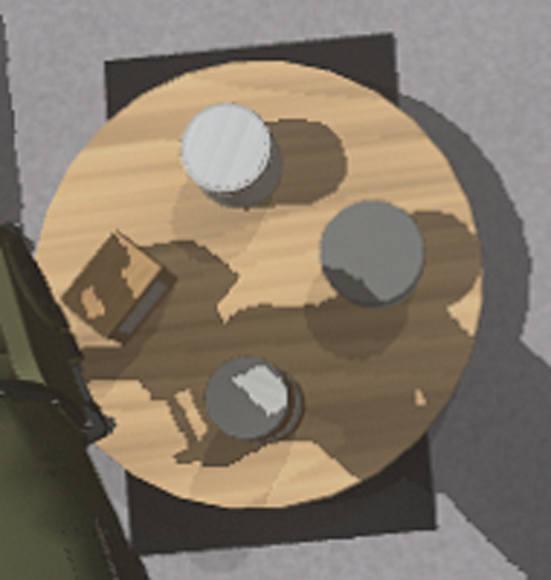

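View pics/s7c.png

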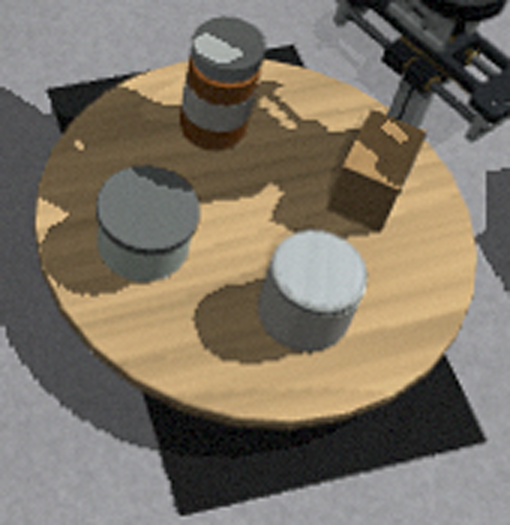

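```bash
python3 jar.py 247 397 228 49
```

```text
[0.5036 0.1415 0.1455] [array([-0.2279, -0.0485]), array([-0.2013,  0.0137])]
[0.5028 0.1398 0.153 ] 0.10938015190102401 -174.63730055502091
[0.5025 0.1393 0.156 ] 0.10970186914329709 -174.40571118145238
tri 0.10842836464760298 -175.4842237131362
```

Emit:
jog_arm:
  moves:
    - [[0,0,1],[0,0,0],0]
    - [[0,0,3],[0,0,0],0]
    - [[0,0,10],[0,0,0],0]
    - [[0,0,30],[0,0,0],0]
    - [[0,0,60],[0,0,0],0]

```text
time_s: 12.13
ee_pos: [0.5381, 0.3061, 0.1036]
eef_rot: [-3.136, 0.0, 2.027]
force: [-0.7, -0.3, 0.2]
grip_width: 0.0008
```

Emit:
jog_arm:
  moves:
    - [[-10,20,40],[0,0,0],20]
    - [[-30,40,80],[0,0,0],40]
    - [[-60,50,110],[0,0,0],60]
    - [[-90,60,120],[0,0,0],80]
    - [[-120,60,130],[0,0,0],90]

```text
time_s: 12.55
ee_pos: [0.418, 0.3682, 0.2376]
eef_rot: [3.139, -0.001, 2.028]
force: [-0.7, 0.8, 0.6]
grip_width: 0.0307
```

```bash
python3 look.py 8; python3 over.py .5040 .1400 .0465 8; python3 -c "
from station import ctrl;o=ctrl.get_obs();print(o['time_s'],o['ee_pos'],o['eef_rot'],o['qpos'],o['force'])"
```

```text
12.75 [0.41913961 0.36697784 0.23575308] [ 3.14064267e+00 -5.46052086e-05  2.02845183e+00] [ 6.53459802e-01  2.93746339e-01  1.45817470e+00 -1.33469701e-04
  1.38872916e+00  1.95828428e-01] [ 0.81865726 -0.29876387 -0.06278041]
```

View pics/ov_top_8.png

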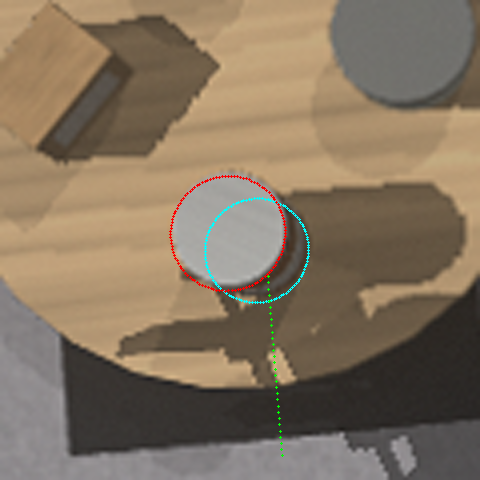

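View pics/ov_scene_8.png

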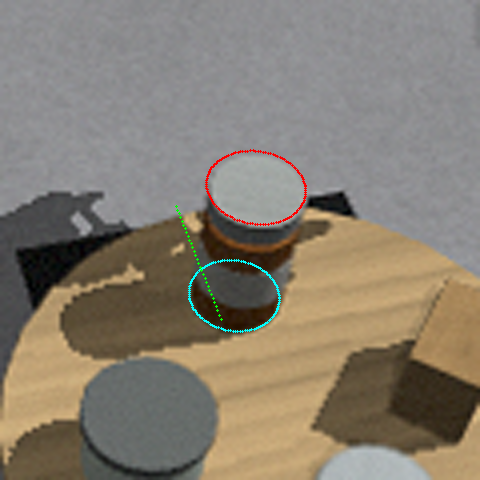

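View pics/t8c.png

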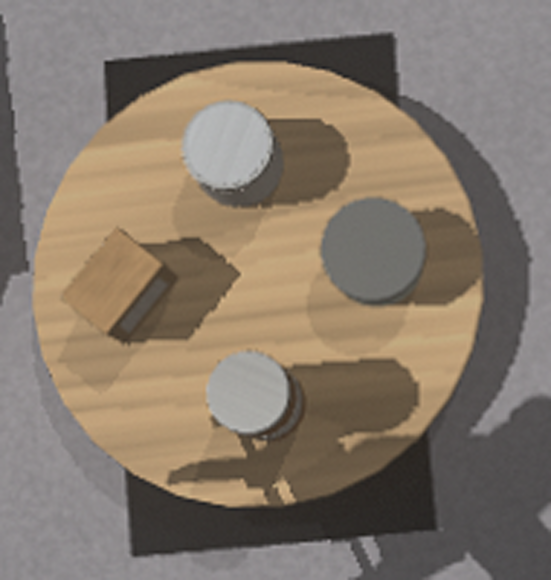

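Emit:
jog_arm:
  moves:
    - [[12,-32,0],[0,0,-0.8],94]
    - [[24,-64,0],[0,0,-1.6],94]
    - [[36,-96,0],[0,0,-2.4],94]
    - [[48,-128,0],[0,0,-3.2],94]
    - [[60,-160,-5],[0,0,-4.2],94]

```text
time_s: 13.17
ee_pos: [0.4807, 0.2046, 0.2299]
eef_rot: [-3.141, 0.0, 1.657]
force: [0.8, 1.1, 0.7]
grip_width: 0.0799
```

Emit:
jog_arm:
  moves:
    - [[12,-30,-10],[0,0,0],94]
    - [[24,-58,-20],[0,0,0],94]
    - [[27,-67,-28],[0,0,0],94]
    - [[27,-67,-28],[0,0,0],94]

```text
time_s: 13.5
ee_pos: [0.5068, 0.1373, 0.1996]
eef_rot: [-3.138, 0.001, 1.657]
force: [-0.3, 0.5, 0.4]
grip_width: 0.0939
```

```bash
cat > wj.py <<'E'
import sys
from h import *
np.set_printoptions(precision=4,suppress=True)
x,y,z0=map(float,sys.argv[1:4]);n=sys.argv[4]
w,m,o=shot("wrist")
f=w["frame"].copy();a=np.linspace(0,2*np.pi,120)
for z,col in ((z0,(255,255,0)),(z0+.11,(255,0,0))):
    for u,v in proj(m,np.c_[x+.031*np.cos(a),y+.031*np.sin(a),0*a+z]): 
        if 0<=u<640 and 0<=v<400: cv2.circle(f,(int(round(u)),int(round(v))),1,col,-1)
cv2.imwrite(f"pics/w{n}.png",f[:,:,::-1]);print(o["time_s"],o["ee_pos"],o["eef_rot"],o["force"],o["grip_width"],o["qpos"])
E
python3 wj.py .506 .140 .048 9
```

```text
13.5 [0.5068 0.1373 0.1996] [-3.1376  0.0006  1.657 ] [-0.3476  0.5389  0.4001] 0.09391879602698099 [ 0.1949  0.2516  1.5963 -0.0002  1.2977  0.1088]
```

View pics/w9.png

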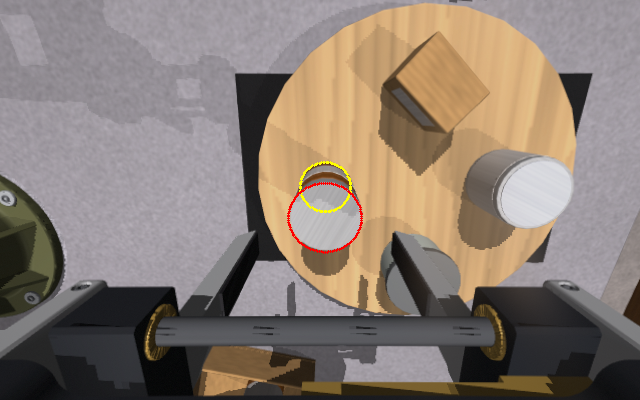

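Emit:
jog_arm:
  moves:
    - [[-0.8,2.7,-15],[0,0,0],94]
    - [[-0.8,2.7,-40],[0,0,0],94]
    - [[-0.8,2.7,-65],[0,0,0],94]
    - [[-0.8,2.7,-88],[0,0,0],94]
    - [[-0.8,2.7,-98],[0,0,0],94]

```text
time_s: 13.97
ee_pos: [0.5044, 0.1436, 0.1017]
eef_rot: [-3.138, 0.0, 1.662]
force: [-0.6, 0.7, 0.7]
grip_width: 0.0936
```

```bash
python3 wj.py .506 .140 .048 10; python3 look.py 10; python3 -c "
from h import *
c,m,o=shot('wrist');print('now')"
```

```text
13.9667 [0.5044 0.1436 0.1017] [-3.1383  0.0002  1.6621] [-0.5618  0.6719  0.6637] 0.09360679990543651 [0.2074 0.357  1.7029 0.0002 1.085  0.116 ]
now
```

View pics/w10.png

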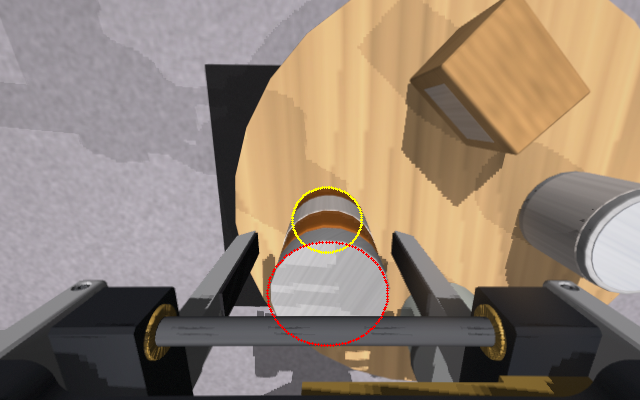

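View pics/s10c.png

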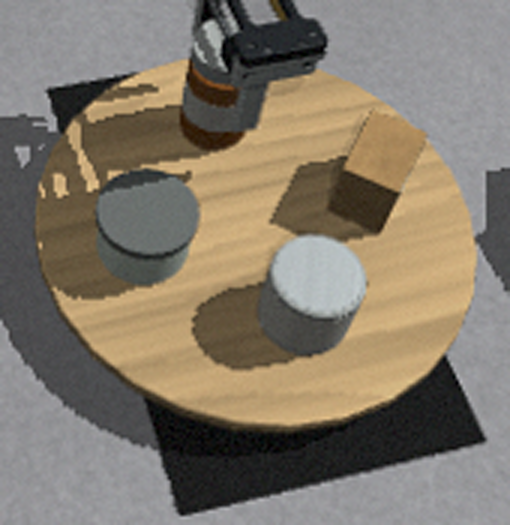

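Emit:
jog_arm:
  moves:
    - [[0,0,-2],[0,0,0],94]
    - [[0,0,-2],[0,0,0],94]

```text
time_s: 14.33
ee_pos: [0.5061, 0.1428, 0.103]
eef_rot: [3.14, -0.0, 1.661]
force: [-0.8, 0.5, 0.2]
grip_width: 0.0938
```

Emit:
jog_arm:
  moves:
    - [[0,-2.8,-5],[0,0,0],94]
    - [[0,-2.8,-5],[0,0,0],94]
    - [[0,-2.8,-5],[0,0,0],94]

```text
time_s: 14.58
ee_pos: [0.5056, 0.1395, 0.097]
eef_rot: [-3.141, 0.0, 1.661]
force: [0.8, 0.4, -0.4]
grip_width: 0.094
```

Close gently.

Emit:
jog_arm:
  moves:
    - [[0,0,0],[0,0,0],70]
    - [[0,0,0],[0,0,0],66]
    - [[0,0,0],[0,0,0],64]
    - [[0,0,0],[0,0,0],62]
    - [[0,0,0],[0,0,0],58]
  squeeze: 20

```text
time_s: 15.0
ee_pos: [0.5058, 0.1398, 0.0972]
eef_rot: [3.141, -0.0, 1.661]
force: [2.6, -0.2, 0.5]
grip_width: 0.0641
```

Emit:
jog_arm:
  moves:
    - [[0,0,0],[0,0,0],50]
    - [[0,0,0],[0,0,0],50]
    - [[0,0,0],[0,0,0],50]

```text
time_s: 15.25
ee_pos: [0.5061, 0.1398, 0.0974]
eef_rot: [3.14, -0.0, 1.661]
force: [2.7, 0.3, 2.5]
grip_width: 0.0616
```

Emit:
jog_arm:
  moves:
    - [[0,0,3],[0,0,0],50]
    - [[0,0,8],[0,0,0],50]
    - [[0,0,18],[0,0,0],50]
    - [[0,0,32],[0,0,0],50]
    - [[0,0,50],[0,0,0],50]
  squeeze: 28

```text
time_s: 15.67
ee_pos: [0.5049, 0.1396, 0.1473]
eef_rot: [-3.139, 0.0, 1.661]
force: [-0.4, -1.2, -3.7]
grip_width: 0.0619
```

Emit:
jog_arm:
  moves:
    - [[0,0,20],[0,0,0],50]
    - [[0,0,45],[0,0,0],50]
    - [[0,0,70],[0,0,0],50]
    - [[0,0,90],[0,0,0],50]
    - [[0,0,90],[0,0,0],50]

```text
time_s: 16.08
ee_pos: [0.5066, 0.14, 0.2416]
eef_rot: [3.135, -0.001, 1.661]
force: [0.1, 0.4, -3.5]
grip_width: 0.0615
```

```bash
python3 wj.py .506 .140 .190 11; python3 look.py 11
```

```text
16.0833 [0.5066 0.14   0.2416] [ 3.1355 -0.0007  1.661 ] [ 0.0804  0.4472 -3.5048] 0.06146736589364296 [0.1999 0.2152 1.5427 0.     1.3776 0.1097]
```

View pics/s11.png

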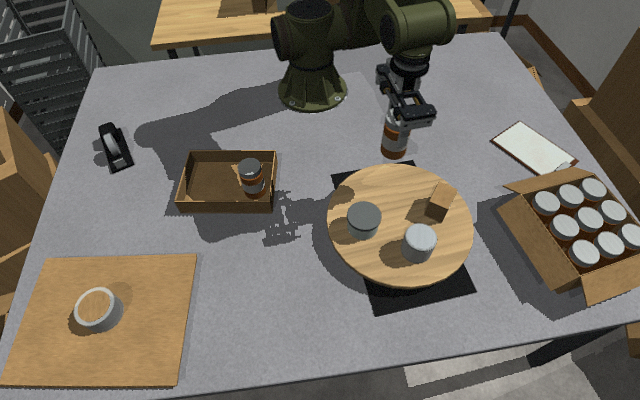

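View pics/w11.png

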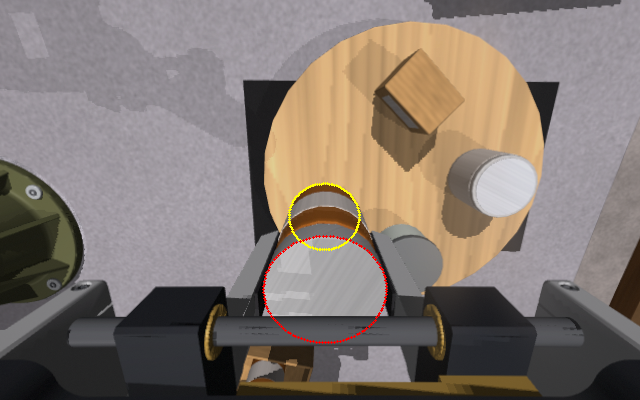

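Emit:
jog_arm:
  moves:
    - [[-8,-30,0],[0,0,-0.3],50]
    - [[-16,-65,0],[0,0,-0.6],50]
    - [[-24,-100,0],[0,0,-0.9],50]
    - [[-32,-135,0],[0,0,-1.2],50]
    - [[-40,-170,0],[0,0,-1.5],50]

```text
time_s: 16.65
ee_pos: [0.4643, -0.0316, 0.2354]
eef_rot: [-3.139, -0.0, 1.529]
force: [0.6, -1.1, -4.2]
grip_width: 0.0617
```

Emit:
jog_arm:
  moves:
    - [[-8,-35,0],[0,0,-0.3],50]
    - [[-16,-70,0],[0,0,-0.6],50]
    - [[-24,-105,0],[0,0,-0.9],50]
    - [[-32,-140,0],[0,0,-1.2],50]
    - [[-40,-175,0],[0,0,-1.3],50]

```text
time_s: 17.07
ee_pos: [0.4243, -0.2065, 0.2354]
eef_rot: [-3.139, -0.001, 1.415]
force: [0.1, 0.7, -4.1]
grip_width: 0.0615
```

Emit:
jog_arm:
  moves:
    - [[-8,-35,0],[0,0,0],50]
    - [[-16,-70,0],[0,0,0],50]
    - [[-24,-105,0],[0,0,0],50]
    - [[-31,-136,0],[0,0,0],50]
    - [[-33,-150,0],[0,0,0],50]

```text
time_s: 17.48
ee_pos: [0.3909, -0.3579, 0.235]
eef_rot: [-3.139, -0.001, 1.414]
force: [0.7, -0.3, -3.9]
grip_width: 0.0615
```

Emit:
jog_arm:
  moves:
    - [[0,0,0],[0,0,0],50]

```text
time_s: 17.57
ee_pos: [0.3914, -0.3571, 0.235]
eef_rot: [-3.139, -0.002, 1.414]
force: [0.8, -0.1, -3.3]
grip_width: 0.0617
```

Emit:
jog_arm:
  moves:
    - [[2,1,-25],[0,0,0],50]
    - [[2,1,-55],[0,0,0],50]
    - [[2,1,-85],[0,0,0],50]
    - [[2,1,-100],[0,0,0],50]
    - [[2,1,-110],[0,0,0],50]

```text
time_s: 17.98
ee_pos: [0.3941, -0.3522, 0.1241]
eef_rot: [-3.138, -0.003, 1.417]
force: [-0.1, -1.2, -3.7]
grip_width: 0.0619
```

```bash
python3 wj.py .3935 -.3558 .075 12; python3 look.py 12
```

```text
17.9833 [ 0.3941 -0.3522  0.1241] [-3.138  -0.0029  1.4174] [-0.078  -1.2143 -3.7273] 0.061919749165456554 [-0.7987  0.3377  1.6708  0.0002  1.1377 -0.6454]
```

View pics/w12.png

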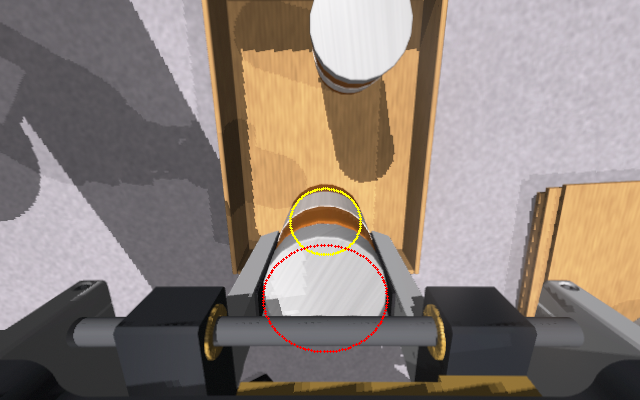

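View pics/s12.png

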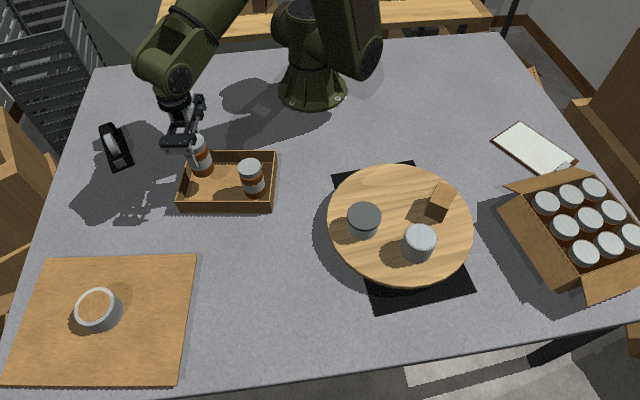

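Emit:
jog_arm:
  moves:
    - [[0,0,-15],[0,0,0],50]
    - [[0,0,-32],[0,0,0],50]
    - [[0,0,-46],[0,0,0],50]
    - [[0,0,-54],[0,0,0],50]
    - [[0,0,-57],[0,0,0],50]

```text
time_s: 18.55
ee_pos: [0.3948, -0.3541, 0.07]
eef_rot: [-3.142, -0.0, 1.417]
force: [0.1, -0.3, -5.0]
grip_width: 0.0616
```

Emit:
jog_arm:
  moves:
    - [[0,0,-1],[0,0,0],50]
    - [[0,0,-3],[0,0,0],50]
    - [[0,0,-4],[0,0,0],50]
    - [[0,0,-5],[0,0,0],50]

```text
time_s: 18.88
ee_pos: [0.3949, -0.3545, 0.0656]
eef_rot: [3.141, 0.001, 1.416]
force: [-0.2, -0.7, -4.0]
grip_width: 0.0618
```

Base about .0155; approach slowly.

Emit:
jog_arm:
  moves:
    - [[0,0,-2],[0,0,0],50]
    - [[0,0,-4],[0,0,0],50]
    - [[0,0,-6],[0,0,0],50]
    - [[0,0,-7],[0,0,0],50]
    - [[0,0,-7],[0,0,0],50]

```text
time_s: 19.3
ee_pos: [0.3945, -0.3542, 0.0577]
eef_rot: [-3.141, -0.0, 1.416]
force: [-0.1, -0.5, -5.2]
grip_width: 0.0615
```

Emit:
jog_arm:
  moves:
    - [[0,0,-0.7],[0,0,0],50]
    - [[0,0,-1.4],[0,0,0],50]

```text
time_s: 19.47
ee_pos: [0.3947, -0.3543, 0.0567]
eef_rot: [3.141, 0.0, 1.417]
force: [0.5, -0.1, -3.7]
grip_width: 0.062
```

Emit:
jog_arm:
  moves:
    - [[0,0,-0.7],[0,0,0],50]
    - [[0,0,-1.2],[0,0,0],50]

```text
time_s: 19.63
ee_pos: [0.3946, -0.3542, 0.0554]
eef_rot: [3.142, -0.0, 1.417]
force: [0.1, 1.0, -2.8]
grip_width: 0.0618
```

Emit:
jog_arm:
  moves:
    - [[0,0,-0.5],[0,0,0],50]
    - [[0,0,-0.5],[0,0,0],50]

```text
time_s: 19.8
ee_pos: [0.3946, -0.3542, 0.0548]
eef_rot: [-3.141, -0.0, 1.417]
force: [0.3, 0.8, -3.6]
grip_width: 0.0618
```

Emit:
jog_arm:
  moves:
    - [[0,0,-0.5],[0,0,0],50]
    - [[0,0,-0.8],[0,0,0],50]

```text
time_s: 19.97
ee_pos: [0.3946, -0.3543, 0.0541]
eef_rot: [3.142, 0.0, 1.416]
force: [-0.3, -0.2, -4.6]
grip_width: 0.0617
```

Emit:
jog_arm:
  moves:
    - [[0,0,-0.4],[0,0,0],50]
    - [[0,0,-0.7],[0,0,0],50]

```text
time_s: 20.13
ee_pos: [0.3947, -0.3543, 0.054]
eef_rot: [3.141, 0.0, 1.417]
force: [-2.8, 3.7, 8.8]
grip_width: 0.0619
```

Contact with the tray floor. Release gently.

Emit:
jog_arm:
  moves:
    - [[0,0,0.3],[0,0,0],62]
    - [[0,0,0.3],[0,0,0],64]
    - [[0,0,0.3],[0,0,0],70]
    - [[0,0,0.3],[0,0,0],80]
    - [[0,0,0.3],[0,0,0],94]

```text
time_s: 20.55
ee_pos: [0.3947, -0.3543, 0.0538]
eef_rot: [3.141, 0.0, 1.417]
force: [-0.3, -0.3, 0.5]
grip_width: 0.0799
```

Emit:
jog_arm:
  moves:
    - [[0,0,0],[0,0,0],94]
    - [[0,0,0],[0,0,0],94]
    - [[0,0,0],[0,0,0],94]

```text
time_s: 20.8
ee_pos: [0.3947, -0.3543, 0.0538]
eef_rot: [3.141, 0.0, 1.416]
force: [-0.6, -0.2, 0.3]
grip_width: 0.0936
```

Emit:
jog_arm:
  moves:
    - [[0,0,5],[0,0,0],94]
    - [[0,0,20],[0,0,0],94]
    - [[0,0,45],[0,0,0],94]
    - [[0,0,75],[0,0,0],94]
    - [[0,0,105],[0,0,0],94]

```text
time_s: 21.22
ee_pos: [0.3944, -0.354, 0.1602]
eef_rot: [-3.141, -0.0, 1.417]
force: [-0.9, -0.3, -0.5]
grip_width: 0.0939
```

Emit:
jog_arm:
  moves:
    - [[0,0,30],[0,0,0],94]
    - [[0,0,60],[0,0,0],94]
    - [[-10,30,90],[0,0,0],94]
    - [[-20,60,90],[0,0,0],94]
    - [[-40,90,90],[0,0,0],94]

```text
time_s: 21.63
ee_pos: [0.3549, -0.2635, 0.2503]
eef_rot: [3.139, 0.001, 1.416]
force: [0.6, 0.0, -0.9]
grip_width: 0.0936
```

Emit:
jog_arm:
  moves:
    - [[0,35,0],[0,0,0],94]
    - [[0,70,0],[0,0,0],94]
    - [[0,105,0],[0,0,0],94]
    - [[0,140,0],[0,0,0],94]
    - [[0,160,0],[0,0,0],94]

```text
time_s: 22.05
ee_pos: [0.3541, -0.1018, 0.2493]
eef_rot: [3.14, -0.0, 1.417]
force: [0.5, -1.1, -0.6]
grip_width: 0.0942
```

```bash
python3 look.py 13; python3 over.py .3947 -.3543 .005 13;python3 -c "
from station import ctrl;o=ctrl.get_obs();print(o['time_s'],o['ee_pos'],o['force'])"
```

```text
22.25 [ 0.35472494 -0.1041993   0.24917614] [0.03919962 0.13477104 0.1844741 ]
```

View pics/t13.png

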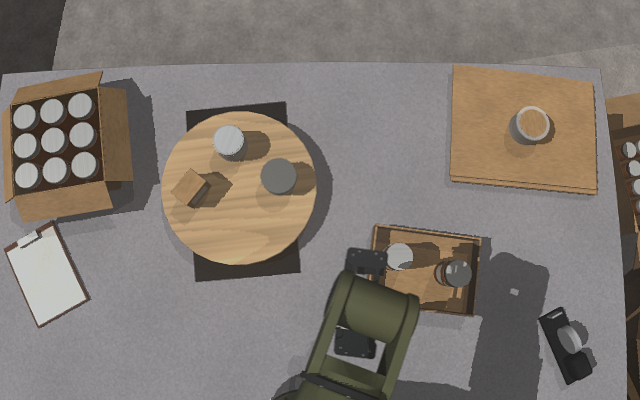

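View pics/ov_scene_13.png

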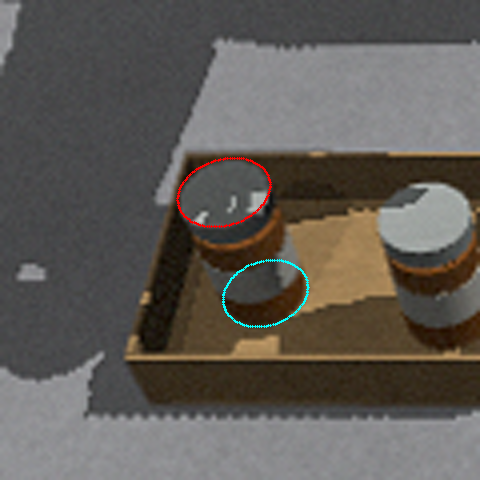

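View pics/ov_top_13.png

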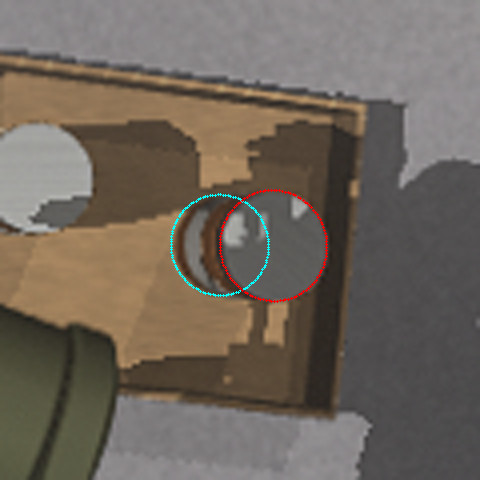

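The jar stands upright in the free end of the tray, and its model outline matches in both views. The disc, its other goods and the packed jar look undisturbed, and the arm is clear. I am handing in.

```bash
python3 -c "
from station import ctrl;print(ctrl.hand_in())"
```

```text
the job is handed in; nothing more can be done
None
```

The tall jar was turned to the front on the disc, then lifted off and set down upright in the free end of the cardboard tray. I handed the job in at about 22 s of the 72 s allowed; no verdict was reported.

- **Turning:** one clockwise stroke of about 158°, with closed fingertips on the open rim. The force readings while it turned were about 6 to 12 N. They dipped to 5.7 N and 6.5 N as the rim height changed, then I corrected them. The disc moved with the finger and stayed put when I lifted off.
- **Jar at the front:** after lifting the finger, the jar stood within about 1 mm, or half a degree, of the mat's centre line. Its model outline matched the wrist picture closely. In the top picture I first had it about 2 mm short, measured along the centre line, and corrected that before gripping.
- **Placing:** I lowered the jar until it touched the tray floor, where one reading reached 8.8 N upward, and then released it. Its outline matched the upright model in both the scene and top cameras, about 140 mm from the packed jar and clear of the walls.
- **Other goods:** the tin, tub, packet, packed jar and turntable foot looked unmoved in the last pictures. I judged this by eye and did not measure them again.
- **One disagreement:** the first two-camera measurements put heights about 3 to 5 mm low compared with the text, and some later jar-top readings were about 10 mm low. I used the contact heights felt by the finger and the wrist view instead.

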